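# Stow a sweet in the push-to-open drawer

### The arm

A 7-joint arm with a two-finger parallel gripper is mounted at the origin on a cart in front of the work surface, level with it; the furniture and walls round the work are solid. World frame = base frame: x ahead of the robot, y to its left, z up, the work surface at z = 0. Lengths are in m, angles in rad, forces in N, time in s.
With the tool pointing down it reaches from about 0.4 to 0.85 m from the base axis. Payload 10.4 kg.
Tool frame: the origin (TCP) lies on the front face of the gripper's body, between the roots of the fingers; the fingertips stand 73 mm ahead of it and the grasp point (between the pads) lies 54 mm ahead of it; x points along the fingers, y is the direction in which the jaws open and shut, and the axes are right-handed (so a half turn about x gives the same grasp; the last joint's range is limited). The gripper opens to 85 mm and grips with 20 to 120 N. Pads are 22 mm wide; open, the fingers measure 114 mm over their backs; the gripper's body (76 mm by 85 mm) begins 54 mm behind the grasp point. The pads swing forward as they close: fully open they stand 13 mm farther back than shut.
Start: joints at [-1.3, 0.332, -0.065, 1.46, 0.022, 1.35, -0.088], TCP at [0.181, 0.598, 0.304] pointing down, gripper open.
Joint ranges: [-2.6, 2.6], [-0.5, 2.12], [-1.47, 1.34], [0.16, 2.42], [-1.27, 4.41], [0.06, 2.06], [-2.6, 2.6]. Speed limits (rad/s): [2.22, 2.22, 2.79, 2.79, 3.14, 3.14, 3.14].

### API

Orientations are given as a unit quaternion [x, y, z, w].
In Python, from workcell import manip gives the robot as it stands. The module is installed in compiled form; this text tells all that it offers.
- The arm moves only by the tool arm_command, never from a script. Its argument "moves" is a list that holds one entry, the list of rows, each a list of 5 numbers: the closure, from 0 (fully open) to 1 (shut), then the shift along the tool's x, y, z in units of 25 mm (1.0 is 25 mm), then the turn about the tool's x in degrees. A call has 1 to 12 rows; each row shifts and turns the commanded pose from where the row before left it, along the tool's axes as they then stand; what a row does not reach is not made up. A row lasts 1/12 s, in which the tool goes at most 41.7 mm and 7.16 degrees, less where a joint would pass 70% of its speed; a pose out of reach is approached as far as the arm can. A call is refused whole if a number of a shift passes 1 or a number of a turn 7.16, either way. A call with a gripper value outside its range is refused whole. The fingers move at their own pace and stop on an object; "force" is the grip in N (left out, the last holds). Time passes only in rows, so rows that do not move let the fingers close. It gives the time, the measured TCP pose, the force and the opening at its end, in the units of the state.
- manip.get_obs(): the state, without advancing time (a new reading comes with each control period).
- manip.camera(name): name is "side" or "top"; returns the picture (384x512x3 uint8, red, green, blue); there is no depth.
- manip.camera_info(name): a dict with "vfov" (degrees; the focal length in pixels is half the picture's height over the tangent of half this angle, whatever the lens; pixels are square), "cx", "cy" (the principal point, pixels), "dist_coeffs" ([k1, k2, p1, p2, k3] as OpenCV has them; the pictures are not rectified), "pose" (4x4, takes a point from camera to world coordinates). Camera axes: x right, y down, z forward; pixel columns grow to the right and rows downward; lengths in m; the calibration is good to about 2 mm. A picture is of the moment at which its call begins. camera_info takes no time and is no camera call.
- manip.hand_in(): hands the job in, once; it reports no verdict.
Trained networks look in the newest picture that a camera, given by its name, has taken for a name from the list of things; names that differ only in an ending like _2 or _b are one class to them, and where a whole thing is asked for, a point or a joint stands for the part that bears it (a point fixed in the world has none). Each returns a list of dicts, best first, with "confidence" (0 to 1); they miss things now and then, are a little off and sometimes report something else, mostly with a low value. They report only what shows in the picture. A call takes as long as a camera call. They do not tell look-alikes from the thing itself.
- manip.regions_of(query, camera): "mask" (384x512 bool, what is visible of it) and "rect" ([left, top, right, bottom] in pixels, round what is visible of it).
- manip.pinpoint(query, camera): "pixel" ([row, column] in pixels: a listed point, or the origin of a listed thing).
The state is a dict: "clock": time; "joint_pos": joint angles; "joint_velocities": joint speeds; "tau": joint torques, N m; "position": TCP position; "ee_rot": TCP orientation; "ft_force": force on the tool from outside, world axes, zero at the start; "torque": the same for the moment, N m; "grip_width": opening from 0.0 (shut) to 1.0 (fully open).
Only numpy, scipy, OpenCV 4.12 (cv2) and the standard library are available. Lean on these libraries where they do the work, as an engineer would, in place of code of your own. Each camera call takes 0.05 s, during which the arm holds its last target.

### The job

Put the green star-shaped sweet away in the wooden box: press the drawer front in and let go so that the drawer springs open, lay the star flat in the drawer, then press the drawer shut so that it stays latched. Leave the other two sweets where they are.

Things in the scene. Friction and masses are not known exactly. Their poses are not given: they have to be found in the camera images.
- sweet_box: low wooden box fixed on the worktop: pale case 150 deep (x) x 128 wide (y) x 70 mm high, with one dark-fronted drawer held by a push-push touch latch. Origin: centre of its underside; x points to its back, z up; the drawer front looks along -x. From shut: press the front in to the stop and withdraw; the drawer springs out, so the finger must back away along the same line.
- drawer (a joint): drawer slide, m, grows outwards: 0 latched shut, 0.08 fully out, -0.012 pressed in to its hard stop. Pressed 8 mm past shut or more, it is released by the next withdrawal if it was shut, latched if it came from out. Spring 4 N when shut, 2 N when out; opens in 0.5 s. A slow push needs under 8 N until the stop (touching it fast gives a brief higher spike). Another press releases it again; pulling does not open it.
- push_pad (a point): centre of the brass dot on the outer face of the dark drawer front, 36 mm above the worktop; rides with the drawer. x points level into the box (the way to push), y along the panel, z up. Panel: 108 mm wide, from 6 to 60 mm above the worktop. Shut, its face stands 14 mm proud of the case; at the stop 2 mm.
- tray (a point): point on the drawer's inner floor, 18 mm above the worktop, 54.5 mm behind push_pad; rides with the drawer, axes as push_pad. With the drawer out it is the middle of the uncovered part, inside 76 mm long (x) and 100 mm wide (y); side walls rise 38 mm, the front panel 42 mm above this floor. The drawer's inside reaches from 38 mm before it (-x) to 82 mm behind it.
- green_star_center (a point): centre of the green foil star sweet: five-pointed, 51 (x) x 48 (y) x 20 mm (z) high, 10 mm above its underside, lying flat, z up. Rounded pentagon; grip it along its y axis (48 mm, a tip against a flat side) or any multiple of 36 degrees from it, whichever keeps the hand clear of the machine behind. About 30 g. The coffee machine's two black handles reach out to x = 0.51 m, 230 to 300 mm above the worktop: carry things in front of them (x about 0.38 m).
- yellow_star_center (a point): centre of the yellow foil star sweet, same shape; to be left alone.
- green_twist_center (a point): centre of the green twist-wrapped sweet, 49 (x) x 75 (y) x 35 mm high; to be left alone.
There are look-alikes about, which are no part of the job. What is meant by the part that bears green_star_center is not blue or red, and is the larger of those in its own colour.

How it is judged:
By the outcome, as a careful person would: the job done as asked, in the order asked, and still so for the second after the job is handed in, with the robot touching nothing.
It also fails if it takes over 72 s, if anything falls off the work surface, if the arm or the gripper's body presses on something with over 40 N, if the wrist force passes 120 N, or if a joint passes its speed limit or range.

## Working session

There is one attempt and no reset: what is moved stays moved. The work goes in short steps, Python scripts to look and compute and a tool call to move; the robot and the scene stay as the last step left them, time stands still between calls to the robot, and variables do not carry over. Pictures are saved under pics/ and viewed, and the job is handed in when it is done.

Besides the shell and the picture viewer there is one more tool, called as name(argument=value, ...) on one line, values as JSON. arm_command: Moves the arm, as the interface text tells. Its arguments: {"type":"object","properties":{"moves":{"type":"array","items":{"type":"array","items":{"type":"array","items":{"type":"number"}}}},"force":{"type":"number"}},"required":["moves"]}

```bash
mkdir -p pics; cat > h.py <<'E'
import numpy as np, cv2
from workcell import manip
from scipy.spatial.transform import Rotation as R
def K(n):
    i=manip.camera_info(n); f=192/np.tan(np.radians(i['vfov'])/2)
    return np.array([[f,0,i['cx']],[0,f,i['cy']],[0,0,1]]),np.array(i['dist_coeffs'],float),np.array(i['pose'])
def ray(n,rc):
    k,d,T=K(n); p=cv2.undistortPointsIter(np.array([[[rc[1],rc[0]]]],float),k,d,None,None,(3,100,1e-10))[0,0]
    v=T[:3,:3]@np.array([p[0],p[1],1]); return T[:3,3],v
def at_z(n,rc,z):
    o,v=ray(n,rc); return o+v*(z-o[2])/v[2]
def proj(n,P):
    k,d,T=K(n); Ti=np.linalg.inv(T); r=cv2.Rodrigues(Ti[:3,:3])[0]
    q=cv2.projectPoints(np.array(P,float).reshape(-1,1,3),r,Ti[:3,3],k,d)[0].reshape(-1,2); return q[:,::-1]
def save(n,f):
    im=manip.camera(n); cv2.imwrite('pics/'+f,im[:,:,::-1]); return im
E
python3 - <<'E'
from h import *
np.set_printoptions(precision=4,suppress=True)
for n in('side','top'):
    save(n,n+'0.png'); print(n,manip.camera_info(n))
    for q in('green_star_center','yellow_star_center','green_twist_center','push_pad','tray','sweet_box'):
        for d in manip.pinpoint(q,n): 
            z={'green_star_center':.01,'yellow_star_center':.01,'green_twist_center':.017,'push_pad':.036,'tray':.018,'sweet_box':0}[q]
            print(q,d['confidence'],np.array(d['pixel']),at_z(n,d['pixel'],z))
print(manip.get_obs())
E
```

```text
side {'vfov': 52.900163506273145, 'cx': 254.67834393165546, 'cy': 192.81822548724102, 'dist_coeffs': array([-0.0977,  0.    ,  0.    ,  0.    ,  0.    ]), 'pose': array([[ 0.9965, -0.0595,  0.0584,  0.3923],
       [-0.0828, -0.6302,  0.772 , -1.0416],
       [-0.0091, -0.7741, -0.633 ,  0.8342],
       [ 0.    ,  0.    ,  0.    ,  1.    ]])}
green_star_center 0.62 [309.5 274.3] [ 0.4789 -0.4963  0.01  ]
green_star_center 0.61 [281.6 256.5] [ 0.4424 -0.4064  0.01  ]
green_star_center 0.52 [219.3 258.6] [ 0.4697 -0.1674  0.01  ]
green_star_center 0.47 [273.4 289.1] [ 0.5323 -0.3871  0.01  ]
yellow_star_center 0.42 [198.7 246.9] [ 0.4402 -0.0647  0.01  ]
green_twist_center 0.62 [246.2 257.2] [ 0.4549 -0.2865  0.017 ]
push_pad 0.75 [141.5 248.8] [0.4694 0.25   0.036 ]
tray 0.82 [141.1 252.7] [0.4869 0.2807 0.018 ]
sweet_box 0.85 [139.  253.6] [0.4939 0.3258 0.    ]
top {'vfov': 57.814152270669396, 'cx': 254.06566585930503, 'cy': 192.66313051371435, 'dist_coeffs': array([-0.0799,  0.    ,  0.    ,  0.    ,  0.    ]), 'pose': array([[-0.0184, -0.9976,  0.0669,  0.3954],
       [-0.9998,  
[... 455 characters left out ...]
 [199.6 314.9] [ 0.4519 -0.2826  0.017 ]
push_pad 0.5 [198.9 172. ] [0.4635 0.2476 0.036 ]
tray 0.62 [189.6 159.9] [0.5003 0.2979 0.018 ]
sweet_box 0.9 [191.5 155.4] [0.4948 0.3203 0.    ]
{'clock': 0.7, 'joint_pos': array([-1.2996,  0.3322, -0.0647,  1.4601,  0.0216,  1.3499, -0.0885]), 'joint_velocities': array([-0.    ,  0.0008,  0.0006,  0.0013, -0.0017,  0.0006, -0.0004]), 'tau': array([  0.0004, -62.5113,   0.0491, -39.1753,   0.0165,   0.0022,
         0.    ]), 'position': array([0.181 , 0.5982, 0.3039]), 'ee_rot': array([ 0.1035,  0.6995, -0.1035,  0.6995]), 'ft_force': array([ 0.312 , -0.5964,  0.1063]), 'torque': array([-0.0101,  0.0388, -0.0573]), 'grip_width': 1.001174918727418}
```

```bash
python3 - <<'E'
import cv2
a=cv2.imread('pics/side0.png');cv2.imwrite('pics/side0b.png',cv2.resize(a,(800,600),interpolation=cv2.INTER_CUBIC))
cv2.imwrite('pics/side0c.png',cv2.resize(a[180:340,200:360],(600,600),interpolation=cv2.INTER_CUBIC))
b=cv2.imread('pics/top0.png');cv2.imwrite('pics/top0b.png',cv2.resize(b[120:270,120:400],(800,430),interpolation=cv2.INTER_CUBIC))
E
```

```text
(no output)
```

View pics/side0b.png

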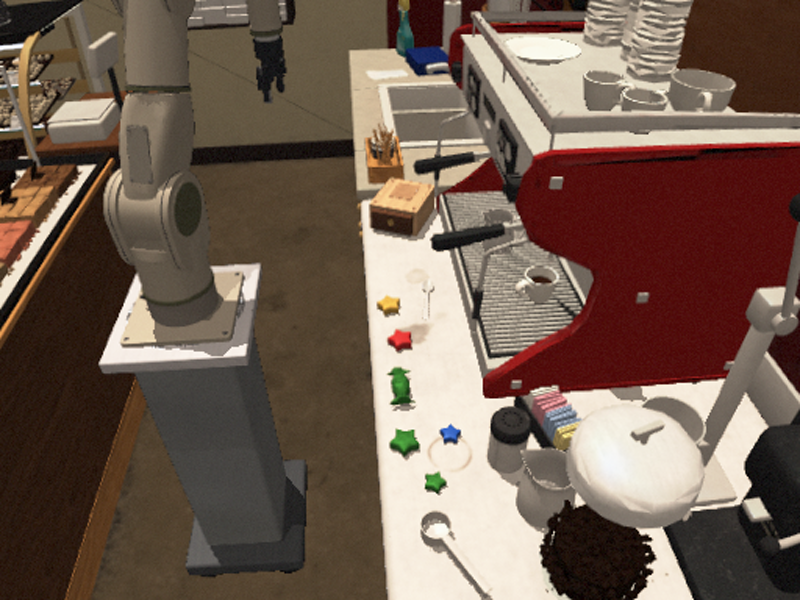

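View pics/side0c.png

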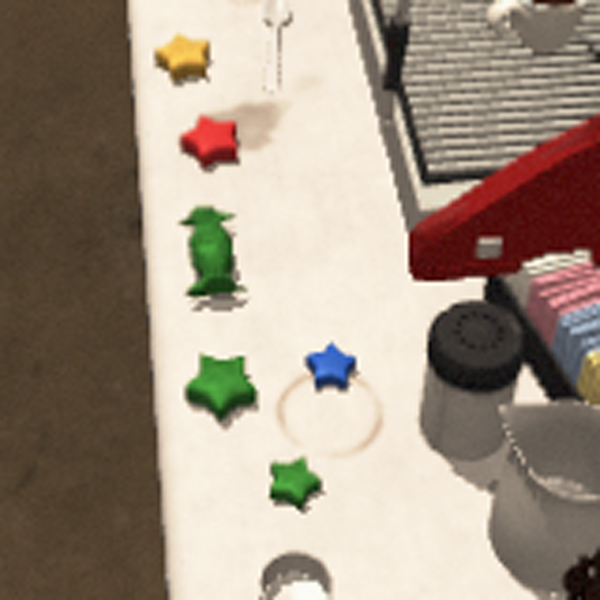

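View pics/top0b.png

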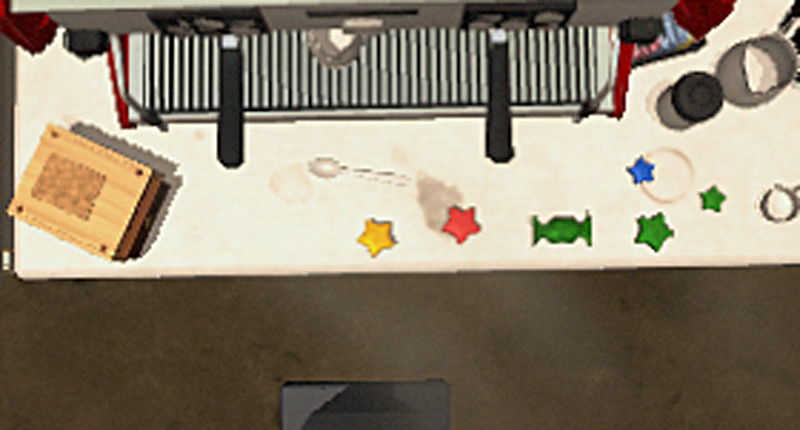

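The pictures show these star-shaped candidates, with side-camera (row, col) pixels:
- large green star (281,257)
- small green star (309,274)
- blue star (273,289)
- red star (219,258)
- yellow star (199,247)

The green twist is at (246,257). I choose the large green star, since it's the larger of the two green ones. The box is at about (139,254) with its dark front facing −y. Next I'll measure the orientations.

```bash
python3 - <<'E'
from h import *
np.set_printoptions(precision=4,suppress=True)
im=cv2.imread('pics/top0.png')
cv2.imwrite('pics/box0.png',cv2.resize(im[155:220,115:190],(750,650),interpolation=cv2.INTER_CUBIC))
im2=cv2.imread('pics/side0.png')
cv2.imwrite('pics/box1.png',cv2.resize(im2[105:155,228:288],(720,600),interpolation=cv2.INTER_CUBIC))
for n,I,(r,c) in(('top',im,(203,346)),('side',im2,(281,256))):
    hsv=cv2.cvtColor(I,cv2.COLOR_BGR2HSV); m=((hsv[...,0]>45)&(hsv[...,0]<80)&(hsv[...,1]>110)).astype(np.uint8)
    N,l,st,ce=cv2.connectedComponentsWithStats(m)
    for i in range(1,N):
        if st[i,4]>25: print(n,st[i],ce[i],at_z(n,ce[i][::-1],.012))
    i=l[r,c]; ys,xs=np.where(l==i); P=np.array([at_z(n,(y,x),.012 if n=='top' else .014) for y,x in zip(ys,xs)])[:,:2]
    C=P.mean(0); d=P-C; a=np.arctan2(d[:,1],d[:,0]); rr=np.hypot(*d.T)
    print(C,P.min(0),P.max(0))
    # 5-fold phase, weighted r^? 
    w=(rr>.014)
    z=np.sum(rr[w]**3*np.exp(5j*a[w])); print('tip angle mod72',np.degrees(np.angle(z))/5, abs(z)/np.sum(rr[w]**3))
E
```

```text
top [40 40 11  9 29] [46.1034 44.4483] [1.1029 0.7792 0.012 ]
top [ 68  88  22  11 116] [80.1983 92.6466] [0.8908 0.6226 0.012 ]
top [365 186   9   8  44] [369.0227 189.3636] [ 0.4868 -0.4902  0.012 ]
top [343 195  12  13  95] [348.2842 200.6421] [ 0.4458 -0.4094  0.012 ]
top [307 196  20  10 140] [316.6929 199.9929] [ 0.4505 -0.2901  0.012 ]
[ 0.4458 -0.4094] [ 0.4218 -0.4313] [ 0.4669 -0.389 ]
tip angle mod72 -24.888669594950954 0.46671040724303803
side [249 236  14  23 207] [255.9469 247.0242] [ 0.4514 -0.2847  0.012 ]
side [250 275  18  16 188] [258.7766 282.2606] [ 0.4481 -0.4107  0.012 ]
side [272 303  13  12 106] [277.7264 308.4245] [ 0.4876 -0.4954  0.012 ]
[ 0.448  -0.4121] [ 0.4244 -0.437 ] [ 0.4692 -0.387 ]
tip angle mod72 -25.92438788407323 0.3260633526633944
```

View pics/box0.png

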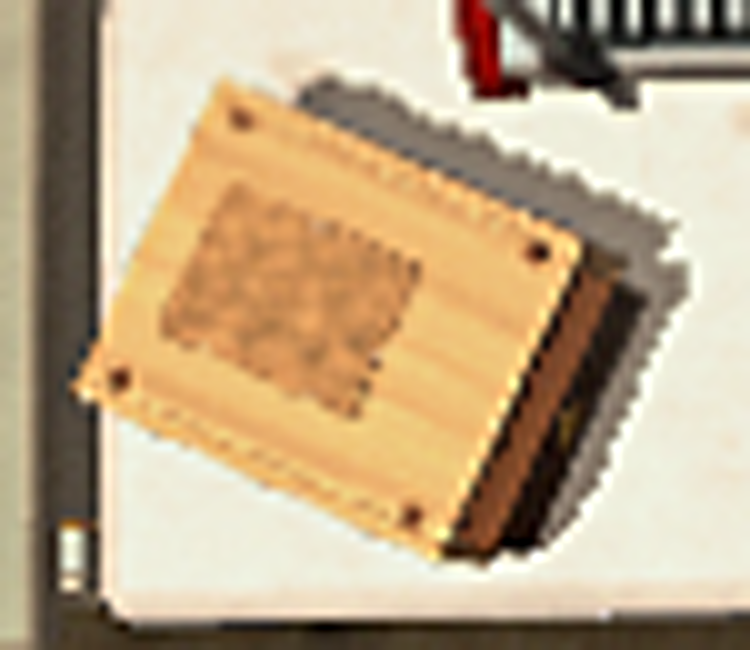

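View pics/box1.png

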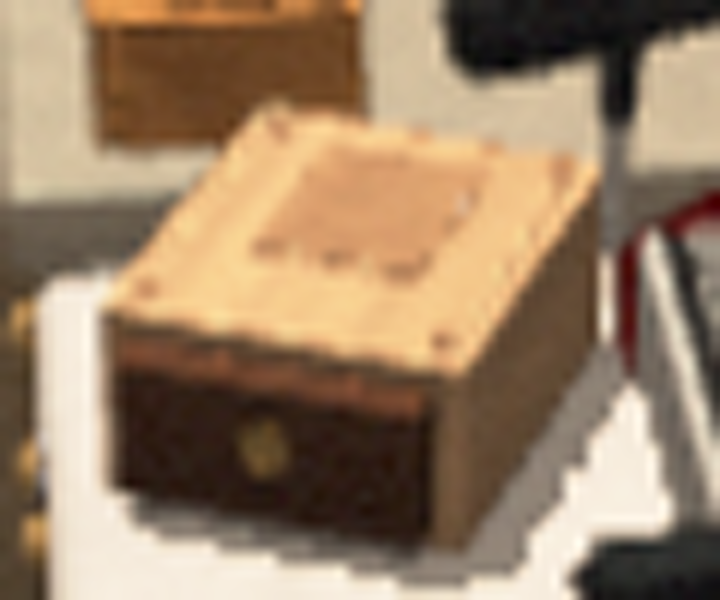

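```bash
python3 - <<'E'
from h import *
from scipy.optimize import least_squares
np.set_printoptions(precision=4,suppress=True)
f=lambda l,s,c0,r0:np.array([((y+.5)/s-.5+r0,(x+.5)/s-.5+c0) for x,y in l])
top=f([(228,78),(585,240),(440,560),(75,388)],10,115,155)
side=f([(602,165),(460,378),(104,312),(272,105)],12,228,105)
# order: box local corners back-left.. top: pt0=(back,right?)...
dt=f([(570,420)],10,115,155); ds=f([(264,447)],12,228,105)
for n,p in(('top',top),('side',side)):
    for q in p: print(n,q,at_z(n,q,.07))
print(at_z('top',dt[0],.036),at_z('side',ds[0],.036))
# model
def mod(p,off=None):
    x,y,a=p; c,s=np.cos(a),np.sin(a)
    L=np.array([(.075,-.064,.07),(-.075,-.064,.07),(-.075,.064,.07),(.075,.064,.07),(-.089,0,.036)])
    return np.c_[x+c*L[:,0]-s*L[:,1],y+s*L[:,0]+c*L[:,1],L[:,2]]
T=np.r_[top,dt]; S=np.r_[side,ds]
def res(p):
    W=mod(p); return np.r_[(proj('top',W)-T).ravel(),(proj('side',W)-S).ravel()]
for nm,sl in(('top',slice(0,10)),('side',slice(10,20)),('both',slice(0,20))):
    r=least_squares(lambda p:res(p)[sl],[.495,.32,np.radians(65)]); print(nm,r.x[:2],np.degrees(r.x[2]),mod(r.x)[4]); 
print(r.fun.reshape(-1,2))
for n in('top','side'):
    print(proj(n,[.44,-.405,.01]))
E
```

```text
top [162.35 137.35] [0.5973 0.367  0.07  ]
top [178.55 173.05] [0.5352 0.2354 0.07  ]
top [210.55 158.55] [0.4206 0.2884 0.07  ]
top [193.35 122.05] [0.4851 0.423  0.07  ]
side [118.2917 277.7083] [0.5973 0.364  0.07  ]
side [136.0417 265.875 ] [0.5339 0.2281 0.07  ]
side [130.5417 236.2083] [0.4228 0.281  0.07  ]
side [113.2917 250.2083] [0.4879 0.4189 0.07  ]
[0.4722 0.2493 0.036 ] [0.4721 0.2476 0.036 ]
top [0.5098 0.3287] 64.50585455494264 [0.4714 0.2484 0.036 ]
side [0.5105 0.3243] 64.14713149307748 [0.4717 0.2442 0.036 ]
both [0.5102 0.3279] 64.3827462594779 [0.4717 0.2477 0.036 ]
[[-0.8196 -0.2185]
 [-0.098   0.761 ]
 [ 0.1522  0.134 ]
 [ 0.0585 -0.0465]
 [ 0.1296  0.4301]
 [-0.4763  0.615 ]
 [-0.6256  0.2893]
 [-0.8564 -0.7702]
 [-0.4448 -0.7869]
 [-0.0034 -0.0999]]
[[202.222  347.0317]]
[[281.2397 255.5317]]
```

```bash
cat >> h.py <<'E'
def plan(tgt,yaw=None,P=None,Rm=None,step=25.):
    o=manip.get_obs(); P=np.array(o['position'] if P is None else P); Rm=R.from_quat(o['ee_rot']).as_matrix() if Rm is None else Rm
    y=np.degrees(np.arctan2(Rm[1,1],Rm[0,1])); print('pos',P.round(4),'x',Rm[:,0].round(3),'jaw yaw',round(y,2),'t',round(o['clock'],2),'F',np.round(o['ft_force'],2),'w',round(o['grip_width'],3),'q',np.round(o['joint_pos'],2))
    d=Rm.T@(np.array(tgt)-P)/.025; print('shift units (tool x,y,z):',d.round(2),'n',np.ceil(abs(d).max()))
    if yaw is not None: print('turn about tool x deg:',[round(-((yaw+k-y+180)%360-180),2) for k in(0,180)])
E
python3 - <<'E'
from h import *
a=np.radians(64.4);d=np.array([np.cos(a),np.sin(a)]); pad=np.array([.472,.248])
p=pad-d*.06; print(p)
plan([*p,.25],-25.6)
E
```

```text
[0.44607486 0.19389005]
pos [0.181  0.5982 0.3039] x [-0.  0. -1.] jaw yaw 73.17 t 0.7 F [ 0.31 -0.6   0.11] w 1.001 q [-1.3   0.33 -0.06  1.46  0.02  1.35 -0.09]
shift units (tool x,y,z): [  2.16 -12.41  14.83] n 15.0
turn about tool x deg: [np.float64(98.77), np.float64(-81.23)]
```

arm_command(moves=[[[1,0,0,0,7.06],[1,0,0,0,7.06],[1,0,0,0,7.06],[1,0,0,0,7.06],[1,0,0,0,7.06],[1,0,0,0,7.06],[1,0,0,0,7.06],[1,0,0,0,7.06],[1,0,0,0,7.06],[1,0,0,0,7.06],[1,0,0,0,7.06],[1,0,0,0,7.06]]], force=40)

```text
clock: 1.7
position: [0.1809, 0.5983, 0.3039]
ee_rot: [0.549, 0.446, -0.549, 0.445]
ft_force: [-0.0, 0.8, -0.8]
grip_width: 0.002
```

arm_command(moves=[[[1,0,0,0,7.05],[1,0,0,0,7.0],[1,0,0,0,0]]])

```text
clock: 1.95
position: [0.1809, 0.5982, 0.3039]
ee_rot: [0.599, 0.375, -0.599, 0.375]
ft_force: [0.1, -0.4, 0.0]
grip_width: 0.0
```

```bash
python3 - <<'E'
from h import *
plan([.437,.176,.25],-25.6)
print(at_z('top',(177.7,200.9),.265))
E
```

```text
pos [0.1809 0.5982 0.3039] x [ 0.  0. -1.] jaw yaw -25.93 t 1.95 F [ 0.11 -0.38  0.04] w 0.0 q [-1.48  0.33  0.17  1.47 -0.06  1.35 -1.76]
shift units (tool x,y,z): [ 2.16 16.6  10.71] n 17.0
turn about tool x deg: [np.float64(-0.33), np.float64(179.67)]
[0.51408238 0.10352208 0.265     ]
```

arm_command(moves=[[[1,0.108,0.83,0.536,0],[1,0.108,0.83,0.536,0],[1,0.108,0.83,0.536,0],[1,0.108,0.83,0.536,0],[1,0.108,0.83,0.536,0],[1,0.108,0.83,0.536,0],[1,0.108,0.83,0.536,0],[1,0.108,0.83,0.536,0],[1,0.108,0.83,0.536,0],[1,0.108,0.83,0.536,0]]])

```text
clock: 2.78
position: [0.3107, 0.3866, 0.277]
ee_rot: [0.598, 0.378, -0.597, 0.378]
ft_force: [0.1, 0.7, 0.3]
grip_width: 0.002
```

arm_command(moves=[[[1,0.108,0.83,0.536,0],[1,0.108,0.83,0.536,0],[1,0.108,0.83,0.536,0],[1,0.108,0.83,0.536,0],[1,0.108,0.83,0.536,0],[1,0.108,0.83,0.536,0],[1,0.108,0.83,0.536,0],[1,0.108,0.83,0.536,0],[1,0.108,0.83,0.536,0],[1,0.108,0.83,0.536,0],[1,0,0,0,-0.33]]])

```text
clock: 3.7
position: [0.4414, 0.1728, 0.2498]
ee_rot: [0.598, 0.378, -0.597, 0.379]
ft_force: [-0.4, -1.5, -0.8]
grip_width: 0.003
```

```bash
python3 - <<'E'
from h import *
plan([.437,.176,.10],-25.6)
E
```

```text
pos [0.4414 0.1728 0.2498] x [ 0.001 -0.001 -1.   ] jaw yaw -25.35 t 3.7 F [-0.37 -1.5  -0.8 ] w 0.003 q [-1.    0.02  0.54  1.94 -0.01  1.18 -0.9 ]
shift units (tool x,y,z): [ 5.99 -0.22 -0.04] n 6.0
turn about tool x deg: [np.float64(0.25), np.float64(-179.75)]
```

arm_command(moves=[[[1,1,-0.04,0,0.05],[1,1,-0.04,0,0.05],[1,1,-0.04,0,0.05],[1,1,-0.04,0,0],[1,1,-0.04,0,0],[1,1,-0.02,0,0],[1,0.2,0,0,0],[1,0,0,0,0]]])

```text
clock: 4.37
position: [0.4336, 0.1793, 0.0939]
ee_rot: [-0.596, -0.378, 0.598, -0.379]
ft_force: [-0.5, -0.1, -0.2]
grip_width: -0.001
```

```bash
python3 - <<'E'
from h import *
plan([.472,.248,.095],-25.6)
a=save('side','p1.png')[90:180,215:315]; b=save('top','p2.png')[150:240,120:220]
cv2.imwrite('pics/p12.png',cv2.resize(np.hstack([a,b])[:,:,::-1],(800,360),interpolation=cv2.INTER_CUBIC))
E
```

```text
pos [0.4336 0.1793 0.0939] x [-0.002 -0.002 -1.   ] jaw yaw -25.27 t 4.37 F [-0.53 -0.11 -0.15] w -0.001 q [-0.96  0.26  0.52  2.1  -0.17  0.83 -0.78]
shift units (tool x,y,z): [-0.05  0.21 -3.14] n 4.0
turn about tool x deg: [np.float64(0.33), np.float64(-179.67)]
```

View pics/p12.png

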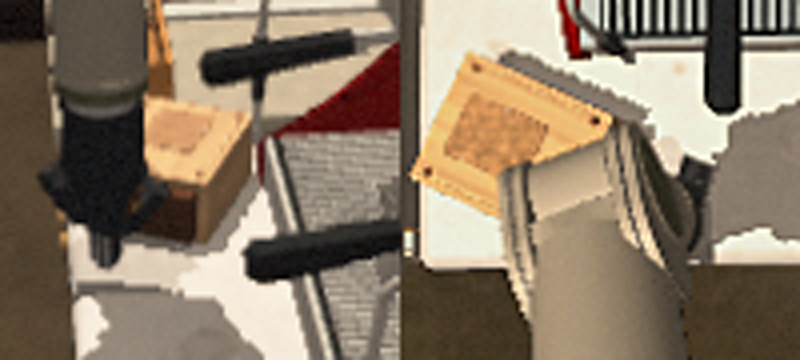

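The fingers stand clear in front of the drawer front, level with it. Now I push, slowly near contact.

arm_command(moves=[[[1,0,0.07,-0.5,0],[1,0,0.07,-0.5,0],[1,0,0.07,-0.5,0],[1,0,0,-0.5,0],[1,0,0,-0.2,0],[1,0,0,-0.1,0],[1,0,0,-0.1,0],[1,0,0,0,0]]])

```text
clock: 5.13
position: [0.465, 0.2315, 0.0951]
ee_rot: [0.598, 0.378, -0.598, 0.378]
ft_force: [0.2, -0.1, 1.4]
grip_width: -0.002
```

arm_command(moves=[[[1,0,0,-0.1,0],[1,0,0,-0.1,0],[1,0,0,0,0]]])

```text
clock: 5.38
position: [0.4672, 0.2363, 0.095]
ee_rot: [0.598, 0.378, -0.598, 0.378]
ft_force: [0.5, 0.1, 0.7]
grip_width: 0.0
```

arm_command(moves=[[[1,0,0,-0.08,0],[1,0,0,-0.08,0],[1,0,0,0,0]]])

```text
clock: 5.63
position: [0.4689, 0.2398, 0.0948]
ee_rot: [-0.598, -0.378, 0.598, -0.378]
ft_force: [0.3, -0.0, 0.1]
grip_width: -0.001
```

arm_command(moves=[[[1,0,0,-0.08,0],[1,0,0,-0.08,0],[1,0,0,0,0]]])

```text
clock: 5.88
position: [0.4705, 0.2431, 0.0948]
ee_rot: [-0.598, -0.378, 0.598, -0.378]
ft_force: [-2.8, -3.2, 2.3]
grip_width: -0.004
```

arm_command(moves=[[[1,0,0,-0.08,0],[1,0,0,-0.08,0],[1,0,0,-0.08,0],[1,0,0,0,0]]])

```text
clock: 6.22
position: [0.4732, 0.2487, 0.0948]
ee_rot: [-0.598, -0.378, 0.598, -0.378]
ft_force: [-1.1, -3.0, 1.6]
grip_width: -0.001
```

arm_command(moves=[[[1,0,0,-0.08,0],[1,0,0,0,0]]])

```text
clock: 6.38
position: [0.474, 0.2505, 0.0948]
ee_rot: [-0.598, -0.378, 0.598, -0.378]
ft_force: [-1.4, -4.2, 2.2]
grip_width: 0.001
```

arm_command(moves=[[[1,0,0,-0.08,0],[1,0,0,0,0]]])

```text
clock: 6.55
position: [0.4742, 0.2506, 0.0943]
ee_rot: [-0.597, -0.377, 0.599, -0.378]
ft_force: [-5.3, -10.1, 4.4]
grip_width: 0.002
```

arm_command(moves=[[[1,0,0,-0.05,0],[1,0,0,0,0]]])

```text
clock: 6.72
position: [0.4743, 0.2506, 0.094]
ee_rot: [-0.596, -0.377, 0.6, -0.378]
ft_force: [-7.8, -13.5, 4.8]
grip_width: -0.0
```

The force has climbed to 16 N with no further travel, so this is the stop. Withdrawing along the same line.

arm_command(moves=[[[1,0,0,0.4,0],[1,0,0,0.8,0],[1,0,0,0.9,0],[1,0,0,0.9,0],[1,0,0,0.9,0],[1,0,0,0.9,0],[1,0,0,0.4,0],[1,0,0,0,0]]])

```text
clock: 7.38
position: [0.4192, 0.1349, 0.0951]
ee_rot: [0.598, 0.377, -0.598, 0.377]
ft_force: [-0.1, 0.6, 0.3]
grip_width: -0.002
```

```bash
python3 - <<'E'
from h import *
plan([.446,-.41,.25],-25.6)
a=save('side','p3.png')[90:180,215:315]; b=save('top','p4.png')[150:240,120:220]
cv2.imwrite('pics/p34.png',cv2.resize(np.hstack([a,b])[:,:,::-1],(800,360),interpolation=cv2.INTER_CUBIC))
E
```

```text
pos [0.4192 0.1349 0.0951] x [ 0.     0.001 -1.   ] jaw yaw -25.54 t 7.38 F [-0.11  0.61  0.32] w -0.002 q [-0.93  0.19  0.55  2.17 -0.14  0.82 -0.74]
shift units (tool x,y,z): [-6.22 10.36 19.2 ] n 20.0
turn about tool x deg: [np.float64(0.06), np.float64(-179.94)]
```

View pics/p34.png

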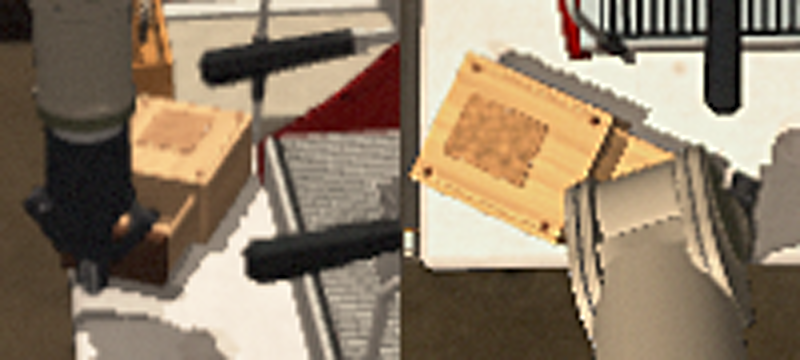

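arm_command(moves=[[[1,-0.525,0.31,0.88,0],[1,-0.525,0.31,0.88,0],[1,-0.525,0.31,0.88,0],[1,-0.525,0.31,0.88,0],[1,-0.525,0.31,0.88,0],[1,-0.525,0.31,0.88,0],[1,-0.525,0.31,0.88,0],[1,-0.525,0.31,0.88,0],[1,0,0.605,0.938,0],[1,0,0.605,0.938,0],[1,0,0.605,0.938,0],[1,0,0.605,0.938,0]]])

```text
clock: 8.48
position: [0.416, -0.1608, 0.2009]
ee_rot: [0.598, 0.378, -0.597, 0.379]
ft_force: [0.9, 0.5, -0.6]
grip_width: -0.001
```

arm_command(moves=[[[0,0,0.605,0.938,0],[0,0,0.605,0.938,0],[0,0,0.605,0.938,0],[0,0,0.605,0.938,0],[0,0,0.605,0.938,0],[0,0,0.605,0.938,0],[0,0,0.605,0.938,0],[0,0,0.605,0.938,0],[0,0,0.605,0.938,0],[0,0,0,0,0]]])

```text
clock: 9.32
position: [0.4474, -0.4136, 0.1997]
ee_rot: [-0.597, -0.376, 0.599, -0.378]
ft_force: [0.4, -0.8, 0.8]
grip_width: 1.003
```

```bash
python3 - <<'E'
from h import *
plan([.446,-.41,.073],-25.6)
a=save('side','p5.png'); b=save('top','p6.png')
print(proj('side',[.446,-.41,.01]),proj('top',[.446,-.41,.01]))
cv2.imwrite('pics/p56.png',cv2.resize(np.hstack([a[220:330,190:310],b[150:260,290:410]])[:,:,::-1],(800,367),interpolation=cv2.INTER_CUBIC))
cv2.imwrite('pics/p57.png',cv2.resize(np.hstack([a[90:180,215:315],b[150:240,120:220]])[:,:,::-1],(800,360),interpolation=cv2.INTER_CUBIC))
for n in('side','top'):
  for q in('tray','push_pad','sweet_box'):
    for d in manip.pinpoint(q,n): print(n,q,d['confidence'],at_z(n,d['pixel'],{'tray':.018,'push_pad':.036,'sweet_box':0}[q]))
E
```

```text
pos [ 0.4474 -0.4136  0.1997] x [-0.001 -0.004 -1.   ] jaw yaw -25.53 t 9.32 F [ 0.42 -0.76  0.76] w 1.003 q [-0.03  0.52  0.93  1.67 -0.44  1.18  0.56]
shift units (tool x,y,z): [ 5.07 -0.12 -0.13] n 6.0
turn about tool x deg: [np.float64(0.07), np.float64(-179.93)]
[[282.59076967 257.95864569]] [[200.60285997 348.2900738 ]]
side push_pad 0.37 [0.4263398  0.18125104 0.036     ]
top tray 0.98 [0.46356989 0.2243676  0.018     ]
top push_pad 0.63 [0.42768043 0.18419376 0.036     ]
top push_pad 0.53 [ 0.4505631 -0.2878122  0.036    ]
```

View pics/p56.png

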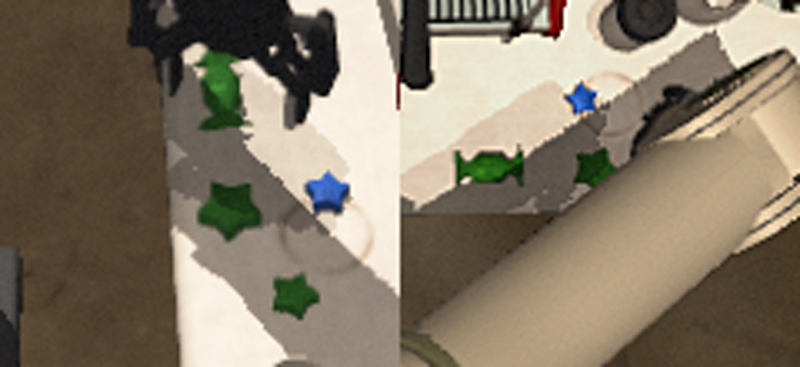

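View pics/p57.png

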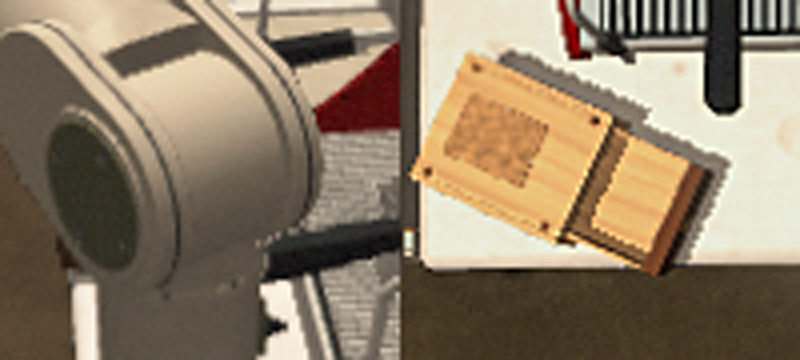

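The drawer is fully out. The star in the crop at side (282,259) matches my projection of (282.6,258), so I go down and grip.

arm_command(moves=[[[0,1,-0.06,-0.06,0],[0,1,-0.06,-0.07,0],[0,1,0,0,0],[0,1,0,0,0],[0,0.6,0,0,0],[0,0.4,0,0,0],[0,0,0,0,0]]])

```text
clock: 10.3
position: [0.445, -0.4043, 0.0734]
ee_rot: [-0.597, -0.379, 0.598, -0.377]
ft_force: [-0.0, -0.2, 0.3]
grip_width: 0.998
```

```bash
python3 - <<'E'
from h import *
plan([.446,-.41,.073],-25.6)
a=save('side','p7.png')
cv2.imwrite('pics/p7b.png',cv2.resize(a[230:330,200:320][:,:,::-1],(720,600),interpolation=cv2.INTER_CUBIC))
E
```

```text
pos [ 0.445  -0.4043  0.0734] x [-0.002  0.001 -1.   ] jaw yaw -25.4 t 10.3 F [-0.01 -0.15  0.28] w 0.998 q [ 0.04  0.66  0.81  1.77 -0.57  0.97  0.64]
shift units (tool x,y,z): [0.02 0.13 0.19] n 1.0
turn about tool x deg: [np.float64(0.2), np.float64(-179.8)]
```

View pics/p7b.png

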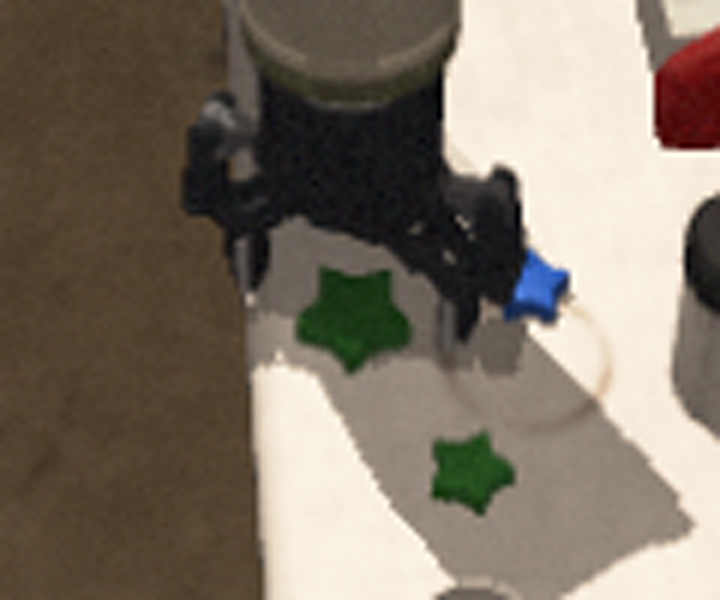

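arm_command(moves=[[[0,0,0.13,0.19,0.2],[0,0,0,0,0],[0.7,0,0,0,0],[0.7,0,0,0,0],[0.7,0,0,0,0],[0.7,0,0,0,0],[0.7,0,0,0,0],[0.7,0,0,0,0]]], force=25)

```text
clock: 11.02
position: [0.4462, -0.4107, 0.0755]
ee_rot: [0.599, 0.377, -0.598, 0.377]
ft_force: [-2.7, 2.7, 6.4]
grip_width: 0.55
```

```bash
python3 - <<'E'
from h import *
plan([.446,-.41,.073],-25.6)
a=save('side','p8.png')
cv2.imwrite('pics/p8b.png',cv2.resize(a[230:330,200:320][:,:,::-1],(720,600),interpolation=cv2.INTER_CUBIC))
E
```

```text
pos [ 0.4462 -0.4107  0.0755] x [ 0.  0. -1.] jaw yaw -25.63 t 11.02 F [-2.68  2.66  6.43] w 0.55 q [ 0.05  0.66  0.81  1.76 -0.57  0.97  0.65]
shift units (tool x,y,z): [ 0.1  -0.02 -0.02] n 1.0
turn about tool x deg: [np.float64(-0.03), np.float64(179.97)]
```

View pics/p8b.png

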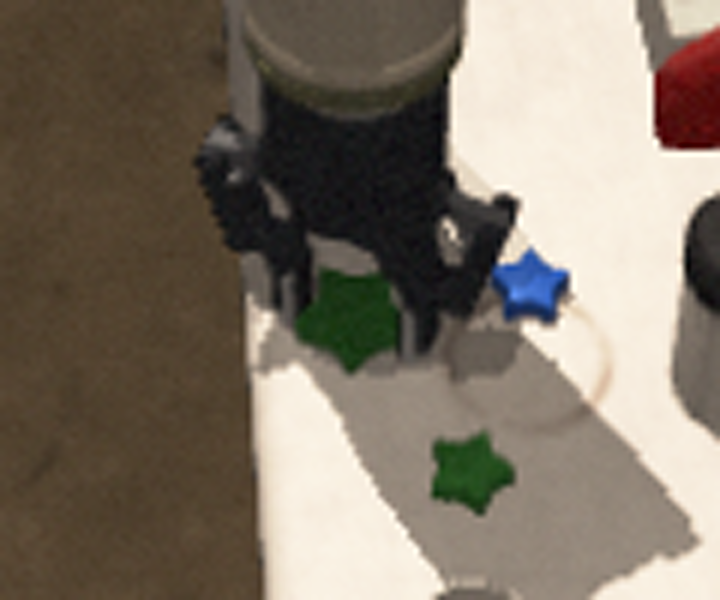

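arm_command(moves=[[[0.7,-0.3,0,0,0],[0.7,-0.7,0,0,0],[0.7,-1,0,0,0],[0.7,-1,0,0,0],[0.7,-1,0,0,0],[0.7,-1,0,0,0],[0.7,0,0,0,0]]])

```text
clock: 11.65
position: [0.4473, -0.4124, 0.2051]
ee_rot: [0.599, 0.374, -0.598, 0.379]
ft_force: [0.2, 0.1, 0.6]
grip_width: 0.544
```

```bash
python3 - <<'E'
from h import *
plan([.40,-.05,.20],-25.6)
R0=R.from_quat(manip.get_obs()['ee_rot']).as_matrix()
plan([.40,.13,.20],-25.6,[.40,-.05,.20],R0)
a=save('side','p9.png')
cv2.imwrite('pics/p9b.png',cv2.resize(a[190:330,200:320][:,:,::-1],(514,600),interpolation=cv2.INTER_CUBIC))
E
```

```text
pos [ 0.4473 -0.4124  0.2051] x [ 0.006 -0.004 -1.   ] jaw yaw -25.65 t 11.65 F [0.22 0.06 0.59] w 0.544 q [-0.04  0.51  0.94  1.67 -0.44  1.18  0.56]
shift units (tool x,y,z): [  0.14  -7.98 -12.25] n 13.0
turn about tool x deg: [np.float64(-0.05), np.float64(179.95)]
pos [ 0.4  -0.05  0.2 ] x [ 0.006 -0.004 -1.   ] jaw yaw -25.65 t 11.65 F [0.22 0.06 0.59] w 0.544 q [-0.04  0.51  0.94  1.67 -0.44  1.18  0.56]
shift units (tool x,y,z): [-0.03 -3.12 -6.49] n 7.0
turn about tool x deg: [np.float64(-0.05), np.float64(179.95)]
```

View pics/p9b.png

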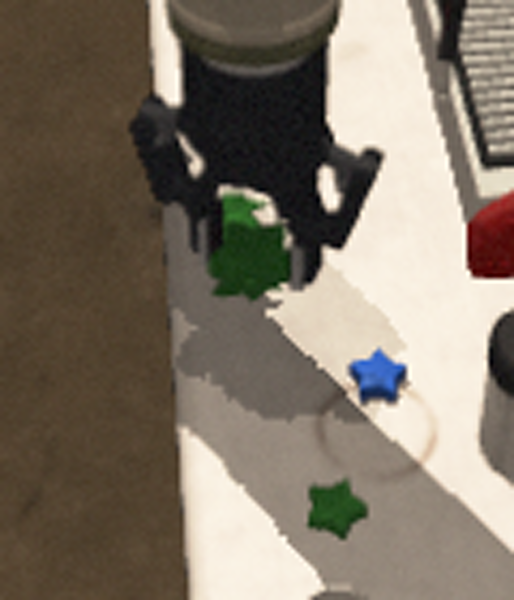

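The star is lifted and level between the pads, with the twist still on the table behind it. Carrying.

arm_command(moves=[[[0.7,0,-0.57,-0.875,0],[0.7,0,-0.57,-0.875,0],[0.7,0,-0.57,-0.875,0],[0.7,0,-0.57,-0.875,0],[0.7,0,-0.57,-0.875,0],[0.7,0,-0.57,-0.875,0],[0.7,0,-0.57,-0.875,0],[0.7,0,-0.57,-0.875,0],[0.7,0,-0.57,-0.875,0],[0.7,0,-0.57,-0.875,0],[0.7,0,-0.57,-0.875,0],[0.7,0,-0.57,-0.875,0]]])

```text
clock: 12.7
position: [0.4049, -0.0986, 0.1996]
ee_rot: [0.598, 0.377, -0.598, 0.377]
ft_force: [0.0, 0.1, -0.9]
grip_width: 0.547
```

arm_command(moves=[[[0.7,0,-0.57,-0.875,0],[0.7,0,-0.57,-0.875,0],[0.7,0,-0.446,-0.927,0],[0.7,0,-0.446,-0.927,0],[0.7,0,-0.446,-0.927,0],[0.7,0,-0.446,-0.927,0],[0.7,0,-0.446,-0.927,0],[0.7,0,-0.446,-0.927,0],[0.7,0,-0.446,-0.927,0],[0.7,0,0,0,0]]])

```text
clock: 13.53
position: [0.3978, 0.1359, 0.1995]
ee_rot: [-0.597, -0.378, 0.597, -0.378]
ft_force: [-0.2, 0.2, -0.5]
grip_width: 0.544
```

```bash
python3 - <<'E'
from h import *
plan([.461,.225,.20],-25.6)
E
```

```text
pos [0.3978 0.1359 0.1995] x [-0.  0. -1.] jaw yaw -25.31 t 13.53 F [-0.15  0.17 -0.54] w 0.544 q [-1.02 -0.06  0.58  2.13  0.04  1.07 -0.91]
shift units (tool x,y,z): [-0.02  0.76 -4.3 ] n 5.0
turn about tool x deg: [np.float64(0.29), np.float64(-179.71)]
```

arm_command(moves=[[[0.7,0,0.15,-0.8,0.29],[0.7,0,0.15,-0.8,0],[0.7,0,0.15,-0.8,0],[0.7,0,0.15,-0.8,0],[0.7,0,0.16,-0.7,0],[0.7,0,0,-0.4,0],[0.7,0,0,0,0]]])

```text
clock: 14.12
position: [0.4627, 0.2214, 0.1993]
ee_rot: [-0.599, -0.375, 0.599, -0.376]
ft_force: [-0.7, -0.3, 0.1]
grip_width: 0.55
```

```bash
python3 - <<'E'
from h import *
plan([.461,.225,.097],-25.6)
a=save('side','p10.png')[90:180,205:305]; b=save('top','p11.png')[150:240,120:220]
print(proj('side',[.461,.225,.018]))
cv2.imwrite('pics/p10b.png',cv2.resize(np.hstack([a,b])[:,:,::-1],(800,360),interpolation=cv2.INTER_CUBIC))
E
```

```text
pos [0.4627 0.2214 0.1993] x [-0.    -0.001 -1.   ] jaw yaw -25.82 t 14.12 F [-0.69 -0.34  0.09] w 0.55 q [-1.05  0.18  0.56  1.91 -0.11  1.08 -0.89]
shift units (tool x,y,z): [ 4.09 -0.12 -0.11] n 5.0
turn about tool x deg: [np.float64(-0.22), np.float64(179.78)]
[[148.9578786  247.19773378]]
```

View pics/p10b.png

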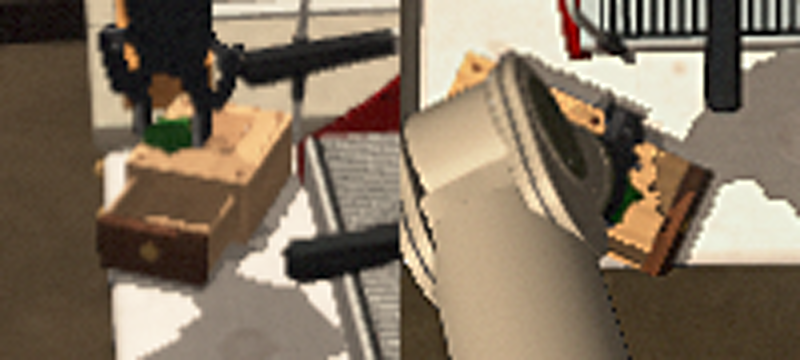

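arm_command(moves=[[[0.7,0.5,-0.06,-0.05,-0.2],[0.7,0.9,-0.06,-0.06,0],[0.7,0.9,0,0,0],[0.7,0.6,0,0,0],[0.7,0.3,0,0,0],[0.7,0,0,0,0]]])

```text
clock: 14.72
position: [0.46, 0.2226, 0.1188]
ee_rot: [-0.598, -0.376, 0.6, -0.376]
ft_force: [-1.3, 0.4, -0.4]
grip_width: 0.549
```

```bash
python3 - <<'E'
from h import *
print(at_z('side',(152,242.2),.036))
plan([.461,.225,.097],-25.6)
a=save('side','p12a.png')[90:180,205:305]
cv2.imwrite('pics/p12b.png',cv2.resize(a[:,:,::-1],(600,540),interpolation=cv2.INTER_CUBIC))
E
```

```text
[0.43934875 0.17790516 0.036     ]
pos [0.46   0.2226 0.1188] x [-0.002 -0.002 -1.   ] jaw yaw -25.76 t 14.72 F [-1.3   0.37 -0.41] w 0.549 q [-1.01  0.3   0.54  1.98 -0.19  0.91 -0.82]
shift units (tool x,y,z): [ 0.87 -0.01 -0.11] n 1.0
turn about tool x deg: [np.float64(-0.16), np.float64(179.84)]
```

View pics/p12b.png

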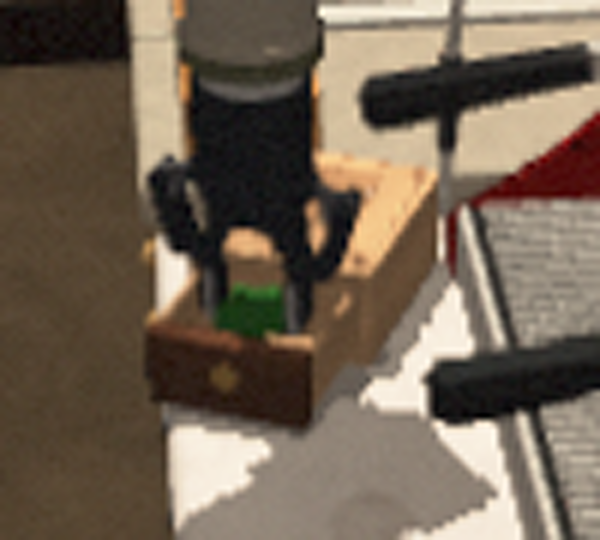

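arm_command(moves=[[[0.7,0.4,0,-0.1,0],[0.7,0.3,0,0,0],[0.7,0.14,0,0,0],[0.7,0,0,0,0]]])

```text
clock: 15.1
position: [0.4618, 0.226, 0.0981]
ee_rot: [-0.598, -0.376, 0.599, -0.376]
ft_force: [-0.6, 0.1, -0.8]
grip_width: 0.548
```

arm_command(moves=[[[0.7,0.08,0,0,0],[0.7,0,0,0,0]]])

```text
clock: 15.27
position: [0.4622, 0.2261, 0.0968]
ee_rot: [0.599, 0.376, -0.599, 0.376]
ft_force: [0.4, -0.0, -1.0]
grip_width: 0.549
```

arm_command(moves=[[[0.7,0.08,0,0,0],[0.7,0,0,0,0]]])

```text
clock: 15.43
position: [0.4622, 0.2261, 0.0948]
ee_rot: [0.599, 0.376, -0.599, 0.376]
ft_force: [-0.3, -0.4, -1.2]
grip_width: 0.551
```

arm_command(moves=[[[0.34,0,0,0,0],[0.34,0,0,0,0],[0.34,0,0,0,0],[0.34,0,0,0,0]]])

```text
clock: 15.77
position: [0.4622, 0.2262, 0.095]
ee_rot: [0.599, 0.376, -0.599, 0.376]
ft_force: [1.2, 1.3, -0.7]
grip_width: 0.661
```

```bash
python3 - <<'E'
from h import *
plan([.461,.225,.2],-25.6)
a=save('side','p13a.png')[90:180,205:305]
cv2.imwrite('pics/p13b.png',cv2.resize(a[:,:,::-1],(600,540),interpolation=cv2.INTER_CUBIC))
E
```

```text
pos [0.4622 0.2262 0.095 ] x [ 0.  0. -1.] jaw yaw -25.71 t 15.77 F [ 1.24  1.32 -0.7 ] w 0.661 q [-1.    0.35  0.52  1.98 -0.23  0.86 -0.8 ]
shift units (tool x,y,z): [-4.2  -0.02  0.06] n 5.0
turn about tool x deg: [np.float64(-0.11), np.float64(179.89)]
```

View pics/p13b.png

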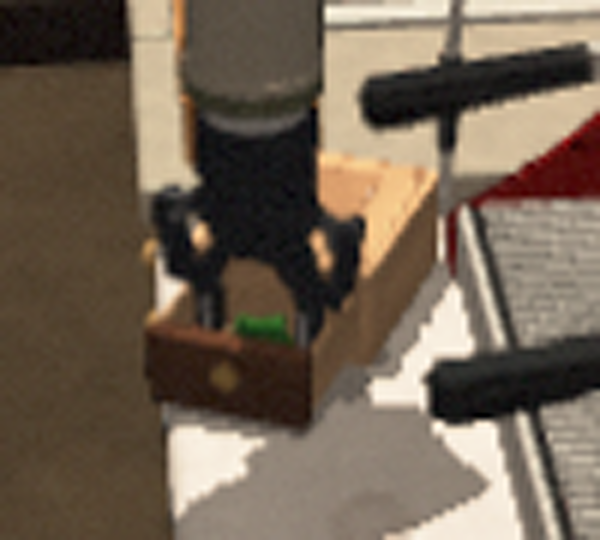

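arm_command(moves=[[[0.34,-0.3,0,0,0],[0.34,-0.6,0,0,0],[0.34,-0.9,0,0,0],[0.34,-0.9,0,0,0],[0.34,-0.9,0,0,0],[0.34,-0.6,0,0,0],[1,0,0,0.8,0],[1,0,0,0.9,0],[1,0,0,0.9,0],[1,0,0,0.9,0],[1,0,0,0.5,0],[1,0,0,0,0]]], force=40)

```text
clock: 16.82
position: [0.4181, 0.1337, 0.2003]
ee_rot: [0.599, 0.376, -0.599, 0.375]
ft_force: [0.6, 0.1, -0.3]
grip_width: 0.0
```

```bash
python3 - <<'E'
from h import *
a=np.radians(64.4);d=np.array([np.cos(a),np.sin(a)]); pad=np.array([.472,.248])-.08*d
plan([*(pad-.045*d),.095],-25.6)
a=save('side','p14a.png')[90:180,205:305]; b=save('top','p14c.png')[150:240,120:220]
cv2.imwrite('pics/p14b.png',cv2.resize(np.hstack([a,b])[:,:,::-1],(800,360),interpolation=cv2.INTER_CUBIC))
E
```

```text
pos [0.4181 0.1337 0.2003] x [-0.001  0.001 -1.   ] jaw yaw -25.88 t 16.82 F [ 0.61  0.12 -0.33] w 0.0 q [-1.02 -0.01  0.61  2.08  0.01  1.07 -0.86]
shift units (tool x,y,z): [ 4.21 -0.03 -0.05] n 5.0
turn about tool x deg: [np.float64(-0.28), np.float64(179.72)]
```

View pics/p14b.png

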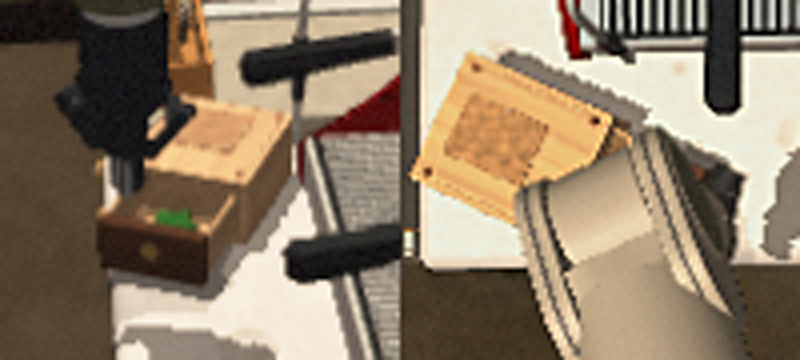

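The star lies in the drawer, visible at side (144,249), and the hand is clear. Now I lower in front of the panel and press it shut.

arm_command(moves=[[[1,0.9,0,0,-0.25],[1,0.9,0,0,0],[1,0.9,0,0,0],[1,0.9,0,0,0],[1,0.6,0,0,0],[1,0,0,0,0]]])

```text
clock: 17.42
position: [0.4177, 0.1363, 0.0925]
ee_rot: [-0.596, -0.378, 0.599, -0.378]
ft_force: [-0.3, -0.1, -0.2]
grip_width: -0.003
```

```bash
python3 - <<'E'
from h import *
a=np.radians(64.4);d=np.array([np.cos(a),np.sin(a)]); pad=np.array([.472,.248])-.08*d
plan([*pad,.095],-25.6)
a=save('side','p15a.png')[90:180,205:305]
cv2.imwrite('pics/p15b.png',cv2.resize(a[:,:,::-1],(600,540),interpolation=cv2.INTER_CUBIC))
E
```

```text
pos [0.4177 0.1363 0.0925] x [-0.003 -0.003 -1.   ] jaw yaw -25.39 t 17.42 F [-0.27 -0.12 -0.23] w -0.003 q [-0.98  0.2   0.61  2.17 -0.15  0.82 -0.72]
shift units (tool x,y,z): [-0.11  0.03 -1.77] n 2.0
turn about tool x deg: [np.float64(0.21), np.float64(-179.79)]
```

View pics/p15b.png

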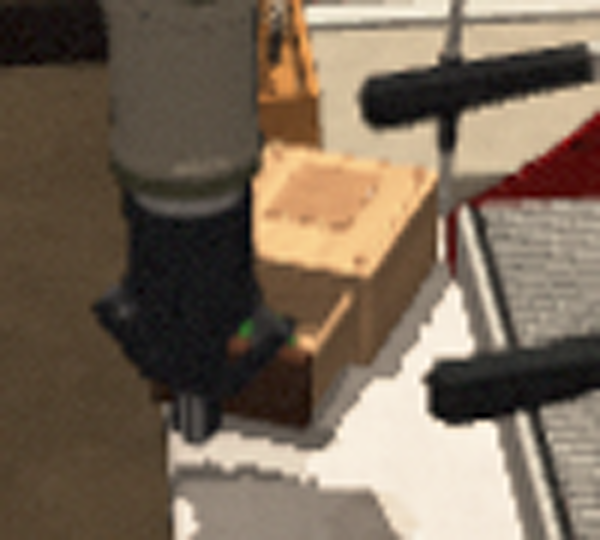

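arm_command(moves=[[[1,-0.05,0,-0.4,0.1],[1,-0.05,0.03,-0.4,0.1],[1,0,0,-0.2,0],[1,0,0,-0.2,0],[1,0,0,-0.2,0],[1,0,0,-0.25,0],[1,0,0,-0.25,0],[1,0,0,-0.3,0],[1,0,0,-0.3,0],[1,0,0,-0.3,0],[1,0,0,-0.3,0],[1,0,0,-0.3,0]]])

```text
clock: 18.47
position: [0.4563, 0.213, 0.0973]
ee_rot: [-0.598, -0.377, 0.599, -0.376]
ft_force: [-3.3, -3.7, 2.7]
grip_width: 0.002
```

```bash
python3 - <<'E'
from h import *
plan([.4742,.2506,.095],-25.6)
E
```

```text
pos [0.4563 0.213  0.0973] x [-0.001 -0.    -1.   ] jaw yaw -25.66 t 18.47 F [-3.26 -3.71  2.72] w 0.002 q [-1.02  0.33  0.56  2.01 -0.23  0.86 -0.78]
shift units (tool x,y,z): [ 0.09 -0.01 -1.66] n 2.0
turn about tool x deg: [np.float64(-0.06), np.float64(179.94)]
```

arm_command(moves=[[[1,0,0,-0.25,0],[1,0,0,-0.25,0],[1,0,0,-0.25,0],[1,0,0,-0.2,0],[1,0,0,-0.15,0],[1,0,0,-0.12,0],[1,0,0,-0.1,0],[1,0,0,-0.1,0],[1,0,0,0,0]]])

```text
clock: 19.22
position: [0.4715, 0.2448, 0.0972]
ee_rot: [-0.598, -0.377, 0.599, -0.377]
ft_force: [-4.1, -2.4, 1.5]
grip_width: 0.002
```

arm_command(moves=[[[1,0,0,-0.08,0],[1,0,0,-0.08,0],[1,0,0,0,0]]])

```text
clock: 19.47
position: [0.4732, 0.248, 0.0972]
ee_rot: [-0.598, -0.377, 0.599, -0.376]
ft_force: [-4.1, -2.3, 0.3]
grip_width: -0.0
```

arm_command(moves=[[[1,0,0,-0.08,0],[1,0,0,0,0]]])

```text
clock: 19.63
position: [0.4741, 0.2498, 0.0972]
ee_rot: [-0.598, -0.377, 0.599, -0.376]
ft_force: [-4.1, -3.0, -0.2]
grip_width: -0.003
```

arm_command(moves=[[[1,0,0,-0.08,0],[1,0,0,0,0]]])

```text
clock: 19.8
position: [0.4745, 0.2504, 0.0969]
ee_rot: [-0.598, -0.376, 0.6, -0.376]
ft_force: [-6.9, -6.7, 2.7]
grip_width: 0.004
```

arm_command(moves=[[[1,0,0,-0.05,0],[1,0,0,0,0]]])

```text
clock: 19.97
position: [0.4749, 0.2503, 0.0967]
ee_rot: [-0.597, -0.376, 0.6, -0.376]
ft_force: [-7.1, -10.5, 3.4]
grip_width: 0.002
```

The stop is reached at the same place as before, with the force rising. Backing away along the line.

arm_command(moves=[[[1,0,0,0.2,0],[1,0,0,0.3,0],[1,0,0,0.5,0],[1,0,0,0.9,0],[1,0,0,0.9,0],[1,0,0,0.9,0],[1,0,0,0.9,0],[1,0,0,0.5,0],[1,-0.8,0,0,0],[1,-1,0,0,0],[1,-1,0,0,0],[1,-1,0,0,0]]])

```text
clock: 20.97
position: [0.4208, 0.138, 0.194]
ee_rot: [0.599, 0.376, -0.598, 0.376]
ft_force: [0.6, 0.7, -0.0]
grip_width: -0.001
```

arm_command(moves=[[[1,0,0.3,0.9,0],[1,0,0.4,0.9,0],[1,0,0.4,0.9,0],[1,0,0.4,0.9,0],[1,0,0.4,0.9,0],[1,0,0.4,0.9,0],[1,0,0.4,0.9,0],[1,0,0,0,0]]])

```text
clock: 21.63
position: [0.4135, -0.0372, 0.193]
ee_rot: [0.6, 0.375, -0.599, 0.375]
ft_force: [0.2, -0.2, 0.1]
grip_width: 0.001
```

```bash
python3 - <<'E'
from h import *
np.set_printoptions(precision=4,suppress=True)
plan([.4742,.2506,.095],-25.6)
a=save('side','p16a.png'); b=save('top','p16b.png')
cv2.imwrite('pics/p16c.png',cv2.resize(np.hstack([a[90:180,205:305],b[150:240,120:220]])[:,:,::-1],(800,360),interpolation=cv2.INTER_CUBIC))
cv2.imwrite('pics/p16d.png',cv2.resize(a[:,:,::-1],(800,600),interpolation=cv2.INTER_CUBIC))
for n in('side','top'):
  for q,z in(('push_pad',.036),('green_star_center',.01),('yellow_star_center',.01),('green_twist_center',.017)):
    for d in manip.pinpoint(q,n): print(n,q,d['confidence'],at_z(n,d['pixel'],z))
E
```

```text
pos [ 0.4135 -0.0372  0.193 ] x [ 0.002  0.001 -1.   ] jaw yaw -25.96 t 21.63 F [ 0.19 -0.23  0.11] w 0.001 q [-0.86 -0.11  0.82  2.15  0.09  1.06 -0.54]
shift units (tool x,y,z): [  3.94  -2.86 -11.41] n 12.0
turn about tool x deg: [np.float64(-0.36), np.float64(179.64)]
side push_pad 0.49 [0.4629 0.2242 0.036 ]
side green_star_center 0.64 [ 0.4804 -0.4924  0.01  ]
side green_star_center 0.59 [ 0.4635 -0.1668  0.01  ]
side yellow_star_center 0.55 [ 0.4528 -0.0466  0.01  ]
side green_twist_center 0.52 [ 0.4597 -0.2842  0.017 ]
top push_pad 0.53 [0.4629 0.2558 0.036 ]
top green_star_center 0.58 [ 0.4738 -0.1568  0.01  ]
top green_star_center 0.46 [ 0.476  -0.4834  0.01  ]
top green_star_center 0.39 [ 0.5291 -0.3746  0.01  ]
top green_twist_center 0.7 [ 0.4476 -0.2761  0.017 ]
```

View pics/p16c.png

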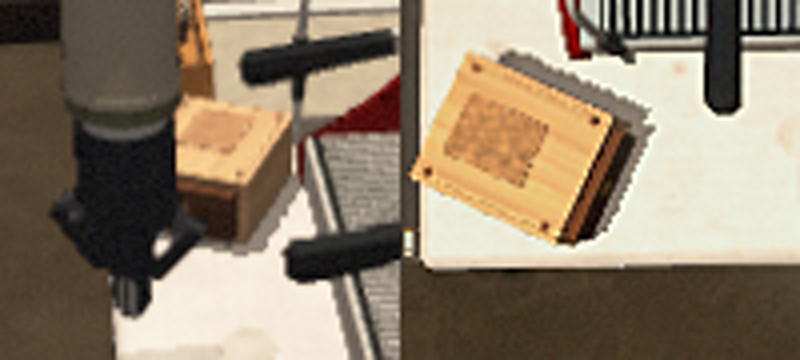

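View pics/p16d.png

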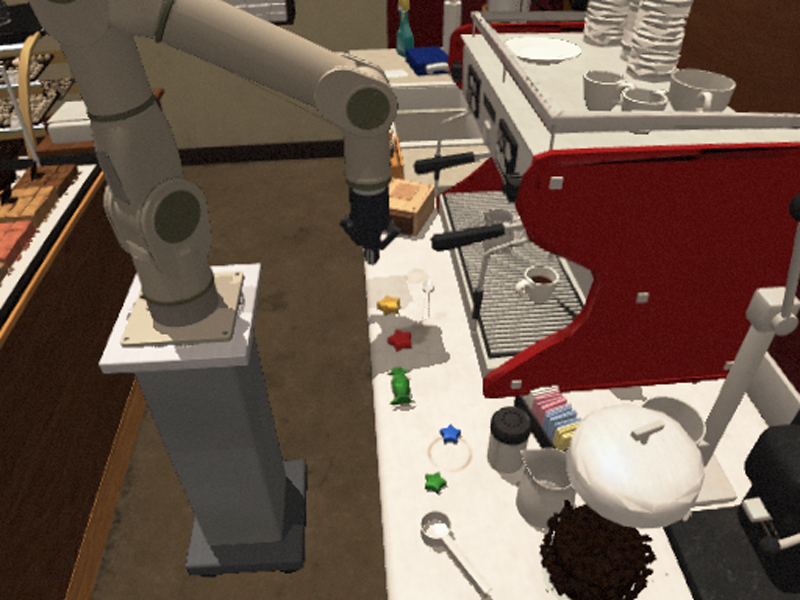

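```bash
python3 - <<'E'
from h import *
a=cv2.imread('pics/top0.png').astype(int)[155:220,115:190]; b=cv2.imread('pics/p16b.png').astype(int)[155:220,115:190]
print('box crop: px changed',(abs(a-b).max(2)>40).sum())
print(manip.hand_in())
E
```

```text
box crop: px changed 55
the job is handed in; nothing more can be done
None
```

The green star is in the drawer, the drawer is latched shut, and the job is handed in at about 22 s of the 72 s allowed. `hand_in` gave no verdict.

**What I did:** I pressed the drawer front to its stop at about 16 N and backed off along the same line, and the drawer sprang fully open. I picked up the larger green star at about (0.446, −0.410), lowered it to 1–2 mm above the drawer floor and let go. I then pressed the drawer to the same stop and backed the hand well clear.

**Last checks:**
- **Drawer:** in the top view the front stands as it did when shut at the start. Only 55 of about 4,900 pixels in the box crop differ from the first picture. The side view was partly blocked by the hand.
- **Star:** after release I saw it lying in the drawer, apparently flat. I couldn't see it again once the drawer was shut.
- **Other sweets:** the yellow star and green twist look unmoved in the side picture, as do the look-alikes.
- **Disagreement:** the side-camera estimate for `push_pad` in the last look was about 25 mm off. The hand was in front of it there, so I trusted the clear top view, which was within about 12 mm.

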